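Tighten the handpiece holder's clamp screw and check that it holds

ROBOT

A 6-joint arm with a two-finger parallel gripper is mounted at the origin on the work surface. World frame = base frame: x ahead of the robot, y to its left, z up, the work surface at z = 0. Lengths are in m, angles in rad, forces in N, time in s.
With the tool pointing down it reaches from about 0.25 to 0.775 m from the base axis. Payload 4 kg.
Tool frame: the origin (TCP) lies midway between the tips of the shut fingers; the grasp point (between the pads) lies 19 mm behind it (grasp_offset is the distance from the TCP to the grasp point, in m); z points along the fingers, y is the direction in which the jaws open and shut (so a half turn about z gives the same grasp; the last joint's range is limited). The gripper opens to 94 mm and grips with 3 to 60 N. Pads are 16 mm wide; open, the fingers measure 119 mm over their backs; the gripper's body (75 mm by 177 mm) begins 78 mm behind the grasp point.
Start: joints at [-1.364, 0.087, 1.371, -0, 1.684, -0.103], TCP at [0.168, -0.524, 0.206] pointing down, gripper open.
Joint ranges: [-3.1, 3.1], [-0.76, 2.03], [0.27, 2.55], [-1.08, 4.22], [0.17, 2.65], [-2.57, 2.57]. Speed limits (rad/s): [2.79, 2.79, 3.14, 3.14, 3.14, 3.14].

INTERFACE

Orientations are given as a rotation vector (axis times angle).
In Python, from workcell import * gives the robot as it stands. The module is installed in compiled form; this text tells all that it offers.
- The arm moves only by the tool drive_tool, never from a script. Its argument "series" is a list of rows, each a list of 5 numbers: the shift along the tool's x, y, z each as a share of 30 mm, from -1 to 1, then the turn about the tool's z as a share of 6 degrees, from -1 to 1, then the opening, from 0 (shut) to 1 (fully open). In form: [[dx, dy, dz, roll, grip], ...]. A call has exactly 10 rows; each row shifts and turns the pose as measured when the row begins, along the tool's axes as they then stand; what a row does not reach is not made up. A row lasts 1/12 s, in which the tool goes at most 41.7 mm and 7.16 degrees, less where a joint would pass 70% of its speed; a pose out of reach is approached as far as the arm can. A call with a number of a shift or a turn outside -1 to 1 is refused whole. A call with a gripper value outside its range is refused whole. The fingers move at their own pace and stop on an object; the grip force is fixed at half the most. Time passes only in rows, so rows that do not move let the fingers close, or fill a call up. It gives the time, the measured TCP pose, the force and the opening at its end, in the units of the state.
- read_state(): the state, without advancing time (a new reading comes with each control period).
- grab_frame(name): name is "scene" or "top" or "wrist"; returns a dict with "color" (480x640x3 uint8, red, green, blue), "z_map" (480x640 float32, m along the optical axis (not along the pixel's ray), 0 where there is no reading), "fx", "fy", "cx", "cy" (pixels), "cam_to_world" (4x4, takes a point from camera to world coordinates). Camera axes: x right, y down, z forward; pixel columns grow to the right and rows downward; lengths in m; the calibration is good to about 2 mm. A picture is of the moment at which its call begins.
- finish_job(): hands the job in, once; it reports no verdict.
The state is a dict: "clock": time; "joint_pos": joint angles; "dq": joint speeds; "tau": joint torques, N m; "ee_pos": TCP position; "eef_rot": TCP orientation; "ft_force": force on the tool from outside, world axes, zero at the start; "torque": the same for the moment, N m; "finger_gap": finger opening in m.
Only numpy, scipy, OpenCV 4.12 (cv2) and the standard library are available. Lean on these libraries where they do the work, as an engineer would, in place of code of your own. Each camera call takes 0.05 s, during which the arm holds its last target.

TASK

The clamp screw of the handpiece holder is slack: by the orange pin of its torque lever, turn it clockwise (seen from above) until it is home, and there load it to about 1.4 N m (at least 1.0, never more than 2.0) for a good second. Then check that it holds: pull the lever back the other way with about 0.45 N m (at least 0.25, never more than 0.7, well short of turning it) for a good second while the screw stays home. Leave the screw home, let go of the lever, and leave the handpiece in its cradle and everything else on the table where it is.

Things in the scene. Friction and masses are not known exactly. Their poses are not given: they have to be found in the camera images.
- screw_axis (a point): point on the vertical axis of the clamp screw, 100 mm above the table (the level of the lever's arm), at the centre of the fixed handpiece holder (grey foot 120 x 110 mm, aluminium clamp block 70 x 64 mm and 75 mm high; a boom runs from it along the holder's x to a white cradle 120 mm away, at 99 mm the highest part). Its x axis is the holder's x, its z is up. Holder and screw axis do not move
- home_point (a point): where the middle of the orange pin is when the screw is home and the lever unloaded: 80 mm from the screw axis along the holder's -x, 128 mm above the table, fixed to the holder; a short green line on top of the block points to it
- grip_pin (a point): middle of the upright round orange grip pin at the end of the black lever: pin 18 mm in diameter, 50 mm high, from 103 to 153 mm above the table, point at mid-length (128 mm). It is 80 mm from the screw axis and moves on a horizontal circle about it. The lever arm is 14 mm wide and 10 mm high, its top 102 mm above the table. Site x points from the pin to the screw axis
- screw (a joint): turn of the clamp screw in rad, 0 = home against its solid stop, negative = slack; grows clockwise seen from above. It starts between -0.95 and -0.4. The screw runs stiffly: it takes about 0.8 N m (10 N at the pin) to turn it either way, and it stays where it is left; below that it does not turn
- lever (a joint): spring wind-up of the torque lever relative to the screw, in rad: 0 = unloaded, positive = torque clockwise (tightening), negative = torque the other way. The torque on the screw is 60 N m per rad of it (1 N m = 0.0167 rad = 12.5 N sideways at the pin = 1.3 mm at the pin)
- handpiece_mid (a point): white and grey cordless treatment handpiece lying in the cradle of the holder, 140 mm long, 35 mm thick, top 99 mm above the table; point at its middle; not to be moved
- pump_bottle: white pump bottle with orange band, 58 mm wide, 160 mm high; origin under its centre; not to be moved
- tonic_bottle: amber bottle with black cap, 48 mm wide, 130 mm high; origin under its centre; not to be moved
- cream_jar: low white jar with steel lid, 68 mm wide, 50 mm high; origin under its centre; not to be moved
- mask_jar: green glass jar with white lid, 60 mm wide, 65 mm high; origin under its centre; not to be moved
- mixing_bowl: small white bowl, 90 mm wide, 40 mm high; origin under its centre; not to be moved
- spare_head: grey spare treatment head, 38 mm wide, 52 mm high, standing; origin under its centre; not to be moved

How it is judged:
By the outcome, as a careful person would: the job done as asked, in the order asked, and still so for the second after the job is handed in, with the robot touching nothing.
It also fails if it takes over 58 s, if anything falls off the work surface, if the arm or the gripper's body presses on something with over 40 N, if the wrist force passes 120 N, or if a joint passes its speed limit or range.

## Working session

There is one attempt and no reset: what is moved stays moved. The work goes in short steps, Python scripts to look and compute and a tool call to move; the robot and the scene stay as the last step left them, time stands still between calls to the robot, and variables do not carry over. Pictures are saved under pics/ and viewed, and the job is handed in when it is done.

Besides the shell and the picture viewer there is one more tool, called after "Request:" as name(argument=value, ...), one argument or row to a line, values as JSON. drive_tool: Moves the arm, as the interface text tells. Shift numbers are shares of 30 mm and turn numbers shares of 6 degrees, none past 1 either way. Its arguments: {"type":"object","properties":{"series":{"type":"array","items":{"type":"array","items":{"type":"number"}}}},"required":["series"]}

```bash
mkdir -p pics
cat > h.py <<'E'
from workcell import *
import numpy as np, cv2
from scipy.spatial.transform import Rotation as R
def snap(n,f):
    d=grab_frame(n); cv2.imwrite('pics/'+f+'.png',d['color'][:,:,::-1]); np.savez('pics/'+f+'.npz',**d); return d
def pt(d,u,v,z=None):
    K=d['cam_to_world']
    r=np.array([(u-d['cx'])/d['fx'],(v-d['cy'])/d['fy'],1.0])
    if z is None: s=d['z_map'][int(v),int(u)]
    else: s=(z-K[2,3])/(K[:3,:3]@r)[2]
    return K[:3,:3]@(r*s)+K[:3,3]
E
python3 - <<'E'
from h import *
s=read_state();print(s)
snap('top','top0');snap('scene','scene0')
E
```

```text
{'clock': 0.0, 'joint_pos': array([-1.36414554e+00,  8.79862303e-02,  1.37223975e+00,  8.55267522e-06,
        1.68359248e+00, -1.03083807e-01]), 'dq': array([-0.0002194 ,  0.00122213,  0.00081346, -0.00141378, -0.00077932,
       -0.0006407 ]), 'tau': array([ 1.12603284e-03, -3.40169942e+01, -3.02427757e+01,  7.19636818e-02,
        3.29693744e-02, -1.44963542e-04]), 'ee_pos': array([ 0.16753823, -0.52329181,  0.20429447]), 'eef_rot': array([-3.10179720e+00, -4.84246019e-01,  1.67518124e-04]), 'ft_force': array([ 0.01521832,  0.29152967, -0.919113  ]), 'torque': array([-0.03744806, -0.04593344,  0.02438197]), 'finger_gap': 0.09432508599091624}
```

View pics/top0.png

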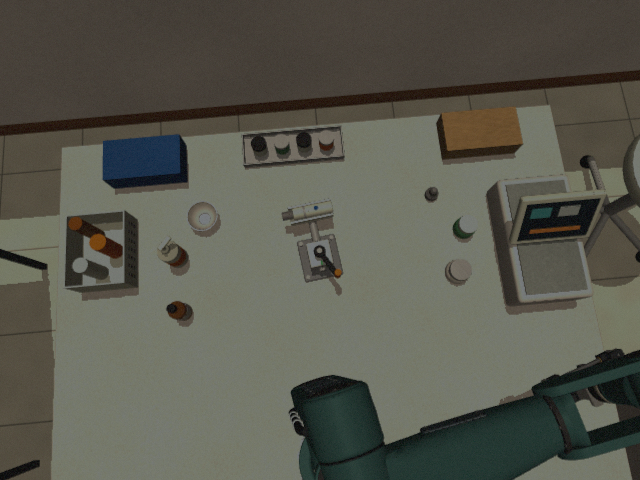

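View pics/scene0.png

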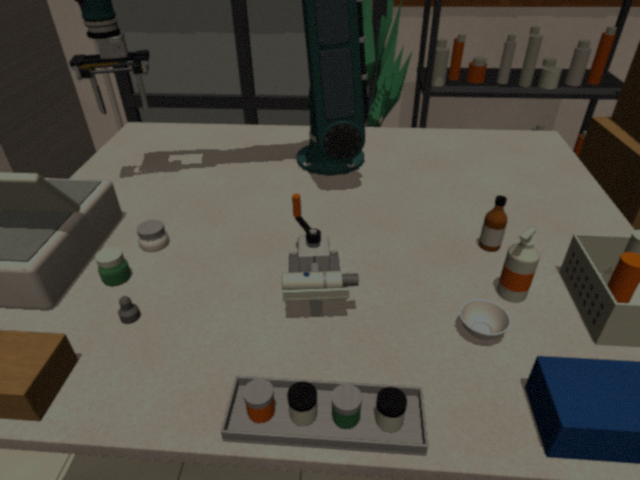

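The top view shows the holder at about (320,257), the lever pointing to the pin at about (338,272), and the cradle above it at about (310,212). I'll enlarge that area.

Run:
```python
from h import *
d=dict(np.load('pics/top0.npz'))
c=d['color'][190:300,270:370,::-1]
c=cv2.resize(c,None,fx=5.4,fy=5.4,interpolation=cv2.INTER_CUBIC);c=cv2.convertScaleAbs(c,alpha=1.8)
cv2.imwrite('pics/crop0.png',c)
print(d['cam_to_world'],d['fx'])
hsv=cv2.cvtColor(d['color'],cv2.COLOR_RGB2HSV)
m=(hsv[:,:,0]<20)&(hsv[:,:,1]>150)&(hsv[:,:,2]>80)
v,u=np.nonzero(m[240:290,300:360]);v+=240;u+=300
P=np.array([pt(d,a,b) for a,b in zip(u,v)])
for q in zip(u,v,P.round(4)):print(*q)
```

```text
[[-0.09189585 -0.96781719  0.23427555  0.27280368]
 [-0.99575553  0.09052146 -0.01663674  0.01441633]
 [-0.00510564 -0.23481003 -0.97202787  1.40237653]
 [ 0.          0.          0.          1.        ]] 498.3253966280388
336 269 [ 0.4835 -0.0399  0.0997]
337 269 [ 0.4749 -0.0402  0.1518]
338 269 [ 0.4751 -0.0429  0.1491]
335 270 [ 0.4805 -0.0368  0.1037]
336 270 [ 0.4726 -0.0375  0.1518]
337 270 [ 0.4725 -0.04    0.1505]
338 270 [ 0.4729 -0.0427  0.1469]
339 270 [ 0.4722 -0.0451  0.1496]
340 270 [ 0.4715 -0.0475  0.1528]
335 271 [ 0.4709 -0.0348  0.1476]
336 271 [ 0.4695 -0.0371  0.1551]
337 271 [ 0.4703 -0.0399  0.1484]
338 271 [ 0.4691 -0.0421  0.1546]
339 271 [ 0.4697 -0.0449  0.1495]
340 271 [ 0.469  -0.0473  0.1522]
335 272 [ 0.468  -0.0345  0.1501]
336 272 [ 0.4675 -0.037   0.1514]
337 272 [ 0.4677 -0.0396  0.1487]
338 272 [ 0.4668 -0.0419  0.153 ]
339 272 [ 0.4669 -0.0446  0.1509]
340 272 [ 0.4674 -0.0473  0.1461]
335 273 [ 0.4657 -0.0343  0.1486]
336 273 [ 0.4647 -0.0366  0.1532]
337 273 [ 0.4653 -0.0394  0.1477]
338 273 [ 0.4646 -0.0418  0.1506]
339 273 [ 0.4644 -0.0443  0.1506]
340 273 [ 0.4642 -0.0468  0.1506]
335 274 [ 0.4636 -0.0342  0.1456]
336 274 [ 0.4625 -0.0365  0.1508]
337 274 [ 0.4623 -0.039   0.1511]
338 274 [ 0.462  -0.0415  0.1515]
339 274 [ 0.4614 -0.0439  0.1534]
340 274 [ 0.4611 -0.0464  0.1541]
337 275 [ 0.46   -0.0388  0.1495]
338 275 [ 0.459  -0.0411  0.1544]
```

View pics/crop0.png

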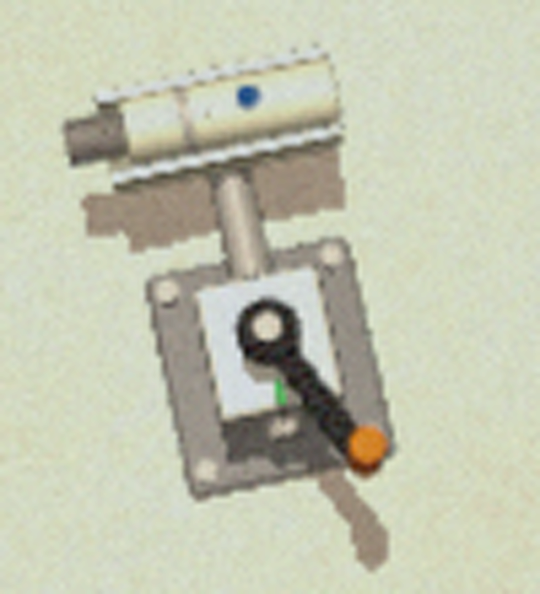

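Run:
```python
from h import *
d=dict(np.load('pics/top0.npz'))
f=lambda a,b:(270+a/5.4-.4,190+b/5.4-.4)
for n,(a,b) in dict(hub=(267,325),pin=(369,447),g1=(279,378),g2=(282,403)).items():
    u,v=f(a,b);print(n,u,v,pt(d,round(u),round(v)).round(4),pt(d,u,v,dict(hub=.105,pin=.153,g1=.075,g2=.075)[n]).round(4))
# foot corner edges z~?
for a,b in [(165,290),(332,255),(207,470),(175,400),(365,350)]:
    u,v=f(a,b);print(pt(d,round(u),round(v)).round(4))
C=[pt(d,*f(a,b),.012) for a,b in [(148,285),(350,240),(393,440),(197,495)]]
C=np.array(C)[:,:2];print(C,C.mean(0),np.linalg.norm(C-np.roll(C,-1,0),axis=1))
print('yaw',np.degrees([np.arctan2(*(C[0]-C[3])[::-1]),np.arctan2(*(C[1]-C[2])[::-1])]))
h=[pt(d,*f(a,b),.09)[:2] for a,b in [(100,97),(325,50),(115,185),(345,127)]]
for i in(0,2):
  t=h[i]-h[i+1];print('cradle edge ang-90',np.degrees(np.arctan2(t[1],t[0]))-90)
```

```text
hub 319.0444444444445 249.78518518518518 [5.355e-01 3.000e-04 1.156e-01] [0.5382 0.     0.105 ]
pin 337.93333333333334 272.3777777777778 [ 0.4668 -0.0419  0.153 ] [ 0.4659 -0.0417  0.153 ]
g1 321.2666666666667 259.6 [ 0.5154 -0.003   0.0771] [ 0.5168 -0.0038  0.075 ]
g2 321.82222222222225 264.22962962962964 [ 0.5049 -0.0047  0.0734] [ 0.504  -0.0041  0.075 ]
[0.5799 0.0511 0.0214]
[ 0.591  -0.0385  0.0127]
[0.4815 0.0369 0.0183]
[0.5213 0.0508 0.0096]
[ 0.5409 -0.0508  0.0087]
[[ 0.58455878  0.05973771]
 [ 0.59896366 -0.04907111]
 [ 0.49016249 -0.06083823]
 [ 0.47090641  0.04343274]] [ 0.53614784 -0.00168472] [0.10975818 0.10943565 0.10603411 0.114816  ]
yaw [8.16414684 6.17269416]
cradle edge ang-90 6.950993009182568
cradle edge ang-90 9.30283708796405
```

Checks: the pin is 80.5 mm from the hub (should be 80). Pin angle is 31.4° and holder yaw about 7.5°, so the screw is at about -0.42 rad, which is in range. Moving towards the pin.

Request:
drive_tool(
  series=[
    [0.9,-0.77,0,0,1],
    [0.9,-0.77,0,0,1],
    [0.9,-0.77,0,0,1],
    [0.9,-0.77,0,0,1],
    [0.9,-0.77,0,0,1],
    [0.9,-0.77,0,0,1],
    [0.9,-0.77,0,0,1],
    [0.9,-0.77,0,0,1],
    [0.9,-0.77,0,0,1],
    [0.9,-0.77,0,0,1],
  ],
)

```text
clock: 0.93
ee_pos: [0.3566, -0.2119, 0.1974]
eef_rot: [-3.095, -0.459, 0.008]
ft_force: [1.1, -0.3, -0.1]
finger_gap: 0.0937
```

Request:
drive_tool(
  series=[
    [0.8,-0.7,-0.08,0,1],
    [0.8,-0.7,-0.08,0,1],
    [0.8,-0.7,-0.08,0,1],
    [0.8,-0.7,-0.08,0,1],
    [0.8,-0.7,-0.08,0,1],
    [0.6,-0.5,-0.05,0,1],
    [0,0,0,-0.8,1],
    [0,0,0,-0.8,1],
    [0,0,0,-0.8,1],
    [0,0,0,0,1],
  ],
)

```text
clock: 1.77
ee_pos: [0.4571, -0.0385, 0.2076]
eef_rot: [-2.995, -0.879, 0.014]
ft_force: [0.5, -0.3, -0.4]
finger_gap: 0.0939
```

Run:
```python
from h import *
snap('wrist','w1');s=read_state();print(s['ee_pos'],s['eef_rot'],s['ft_force'])
```

```text
[ 0.4570601  -0.03866869  0.20751772] [-2.99589301 -0.87389112  0.01372583] [ 0.07724694 -0.53965976  0.1375273 ]
```

View pics/w1.png

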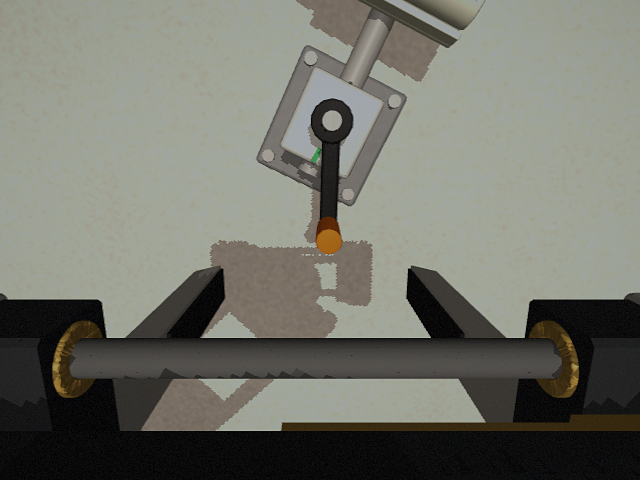

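Wrist view: pin top at (329,241), hub at (332,121), foot corners near (308,46), (406,96), (352,206) and (257,160).

Run:
```python
from h import *
d=dict(np.load('pics/w1.npz'))
hub=pt(d,332,121);pin=pt(d,329,241,.153);print(hub,pt(d,332,121,.1156),pin,pt(d,329,241))
print(np.linalg.norm(hub[:2]-pin[:2]),np.degrees(np.arctan2(*(hub-pin)[:2][::-1])))
C=np.array([pt(d,u,v,.010) for u,v in [(308,46),(406,96),(352,206),(257,160)]])[:,:2]
print(C,C.mean(0),np.linalg.norm(C-np.roll(C,-1,0),axis=1))
for a,b in((0,3),(1,2)):print(np.degrees(np.arctan2(*(C[a]-C[b])[::-1])))
for a,b in((0,1),(3,2)):print(np.degrees(np.arctan2(*(C[a]-C[b])[::-1]))-90)
B=[pt(d,u,v) for u,v in [(311,58),(395,101),(348,195),(267,156)]];print(np.array(B).round(4))
B=np.array([pt(d,u,v,.012)[:2] for u,v in [(311,58),(395,101),(348,195),(267,156)]]);print(B.mean(0))
for a,b in((0,3),(1,2)):print(np.degrees(np.arctan2(*(B[a]-B[b])[::-1])))
for a,b in((0,1),(3,2)):print(np.degrees(np.arctan2(*(B[a]-B[b])[::-1]))-90)
s=read_state();print(R.from_rotvec(s['eef_rot']).as_matrix().round(3))
```

```text
[5.36320625e-01 1.73082567e-04 1.10453208e-01] [5.35917201e-01 4.86117177e-05 1.15600000e-01] [ 0.4693903  -0.04025967  0.153     ] [ 0.4687089  -0.0407674   0.14949195]
0.0781951204510456 31.136264993846503
[[ 0.58822566  0.05837885]
 [ 0.60154105 -0.0445827 ]
 [ 0.48545854 -0.0605239 ]
 [ 0.4723368   0.04550653]] [ 5.36890513e-01 -3.05304147e-04] [0.10381897 0.11717197 0.10683929 0.11660157]
6.3381282531451
7.81932195459058
7.36881766161639
7.054743461634956
[[ 0.5797  0.0493  0.0175]
 [ 0.591  -0.0379  0.0159]
 [ 0.493  -0.0501  0.0161]
 [ 0.4817  0.0384  0.0157]]
[5.36625244e-01 5.05649771e-05]
6.508386765161413
7.109664770899089
7.188729871384311
7.280464068392774
[[ 0.843  0.537 -0.014]
 [ 0.538 -0.843  0.018]
 [-0.003 -0.022 -1.   ]]
```

Request:
drive_tool(
  series=[
    [0.27,0.33,0,0,1],
    [0,0,0.6,0,1],
    [0,0,0.6,0,1],
    [0,0,0.6,0,1],
    [0,0,0.5,0,1],
    [0,0,0.5,0,1],
    [0,0,0.3,0,1],
    [0,0,0,0,1],
    [0,0,0,0,1],
    [0,0,0,0,1],
  ],
)

```text
clock: 2.65
ee_pos: [0.4675, -0.0433, 0.1103]
eef_rot: [-3.007, -0.837, 0.014]
ft_force: [-0.2, -0.4, 0.4]
finger_gap: 0.0939
```

Run:
```python
from h import *
snap('wrist','w2');s=read_state();print(s['ee_pos'],s['eef_rot'],s['ft_force'],s['torque'])
M=R.from_rotvec(s['eef_rot']).as_matrix();print(M.round(3), M.T@(np.array([.4682,-.041,.112])-s['ee_pos']))
```

```text
[ 0.46775887 -0.04344147  0.11068268] [-3.00752119 -0.83741396  0.01305208] [ 0.49023845 -0.22574492  0.23461692] [-0.00712545 -0.07123346 -0.04500397]
[[ 0.856  0.517 -0.013]
 [ 0.517 -0.856  0.017]
 [-0.003 -0.021 -1.   ]] [ 0.0016358  -0.00188966 -0.00128219]
```

View pics/w2.png

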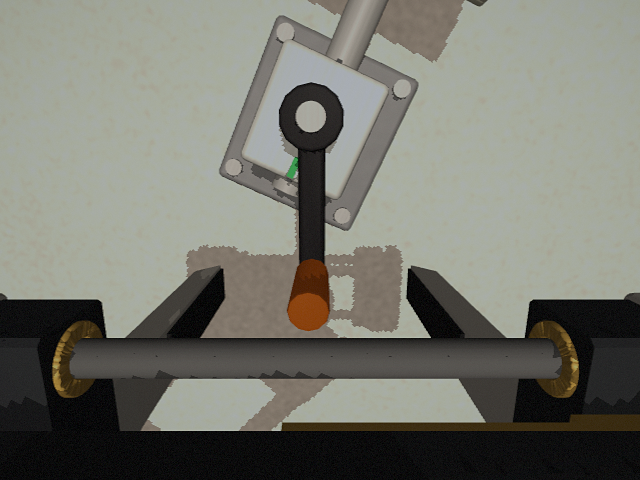

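Request:
drive_tool(
  series=[
    [0.05,-0.06,-0.05,0,1],
    [0,0,0,0,0.5],
    [0,0,0,0,0.3],
    [0,0,0,0,0],
    [0,0,0,0,0],
    [0,0,0,0,0],
    [0,0,0,0,0],
    [0,0,0,0,0],
    [0,0,0,0,0],
    [0,0,0,0,0],
  ],
)

```text
clock: 3.53
ee_pos: [0.4709, -0.0414, 0.1168]
eef_rot: [-3.012, -0.837, 0.002]
ft_force: [-0.1, 0.2, 0.1]
finger_gap: 0.0376
```

```bash
cat > st.py <<'E'
from h import *
A=np.array([.5363,.0001])
s=read_state();M=R.from_rotvec(s['eef_rot']).as_matrix()
p=s['ee_pos']-.019*M[:,2];r=p[:2]-A
print('t',s['clock'],'tcp',s['ee_pos'].round(4),'grasp',p.round(4),'gap',round(s['finger_gap'],4))
a=np.degrees(np.arctan2(-r[1],-r[0]));print('pin ang',a.round(2),'r',np.hypot(*r).round(4),'screw est rad',np.radians(7.1-a).round(3),'tool x ang',np.degrees(np.arctan2(M[1,0],M[0,0])).round(2))
f=s['ft_force'];print('f world',f.round(2),'tool',(M.T@f).round(2),'T cw on screw est', 0.08*np.dot(-f[:2],[-np.sin(np.radians(a)),np.cos(np.radians(a))]),'torq',s['torque'].round(2))
E
python3 st.py
```

```text
t 3.5333 tcp [ 0.4709 -0.0414  0.1168] grasp [ 0.471  -0.0417  0.1358] gap 0.0376
pin ang 32.6 r 0.0775 screw est rad -0.445 tool x ang 31.08
f world [-0.08  0.2   0.13] tool [ 0.03 -0.21 -0.13] T cw on screw est -0.016757274134733456 torq [ 0.02 -0.02 -0.03]
```

Request:
drive_tool(
  series=[
    [-0.08,0.0,0.13,0,0],
    [0,0,0,0,0],
    [0,0,0,0,0],
    [0,0,0,0,0],
    [0,0,0,0,0],
    [0,0,0,0,0],
    [0,0,0,0,0],
    [0,0,0,0,0],
    [0,0,0,0,0],
    [0,0,0,0,0],
  ],
)

```text
clock: 4.37
ee_pos: [0.4677, -0.0414, 0.1124]
eef_rot: [-3.009, -0.837, 0.004]
ft_force: [-1.2, 1.9, 1.0]
finger_gap: 0.0175
```

```bash
python3 st.py
```

```text
t 4.3667 tcp [ 0.4677 -0.0414  0.1124] grasp [ 0.4678 -0.0418  0.1314] gap 0.0175
pin ang 31.44 r 0.0803 screw est rad -0.425 tool x ang 31.1
f world [-1.23  1.91  1.05] tool [-0.06 -2.29 -1.  ] T cw on screw est -0.18157128828571 torq [-0.01 -0.   -0.1 ]
```

Request:
drive_tool(
  series=[
    [0,-0.12,0,0.4,0],
    [0,-0.12,0,0.4,0],
    [0,-0.12,0,0.4,0],
    [0,-0.12,0,0.4,0],
    [0,-0.12,0,0.4,0],
    [0,-0.12,0,0.4,0],
    [0,0,0,0,0],
    [0,0,0,0,0],
    [0,0,0,0,0],
    [0,0,0,0,0],
  ],
)

```text
clock: 5.2
ee_pos: [0.4652, -0.039, 0.1128]
eef_rot: [3.09, 0.437, 0.008]
ft_force: [0.4, -1.4, 0.2]
finger_gap: 0.0171
```

```bash
python3 st.py
```

```text
t 5.2 tcp [ 0.4652 -0.039   0.1128] grasp [ 0.465  -0.0386  0.1318] gap 0.0171
pin ang 28.51 r 0.0811 screw est rad -0.374 tool x ang 16.09
f world [ 0.36 -1.36  0.24] tool [-0.03  1.42 -0.21] T cw on screw est 0.10967019005973837 torq [0.23 0.13 0.17]
```

Request:
drive_tool(
  series=[
    [0,-0.2,0,0,0],
    [0,-0.2,0,0,0],
    [0,-0.2,0,0,0],
    [0,-0.2,0,0,0],
    [0,-0.2,0,0,0],
    [0,-0.1,0,0,0],
    [0,-0.1,0,0,0],
    [0,-0.1,0,0,0],
    [0,-0.1,0,0,0],
    [0,-0.1,0,0,0],
  ],
)

```text
clock: 6.03
ee_pos: [0.4619, -0.0305, 0.1141]
eef_rot: [3.016, 0.393, 0.025]
ft_force: [3.3, -11.1, -1.2]
finger_gap: 0.018
```

```bash
python3 st.py
```

```text
t 6.0333 tcp [ 0.4619 -0.0305  0.1141] grasp [ 0.4613 -0.0286  0.133 ] gap 0.018
pin ang 20.96 r 0.0803 screw est rad -0.242 tool x ang 14.84
f world [  3.29 -11.1   -1.23] tool [ 0.33 11.39  2.4 ] T cw on screw est 0.923786043947344 torq [-0.6  -0.17 -0.07]
```

Request:
drive_tool(
  series=[
    [0,-0.2,0,0.1,0],
    [0,-0.2,0,0.1,0],
    [0,-0.2,0,0.1,0],
    [0,-0.2,0,0.1,0],
    [0,-0.2,0,0.1,0],
    [0,-0.1,0,0,0],
    [0,-0.1,0,0,0],
    [0,-0.1,0,0,0],
    [0,-0.1,0,0,0],
    [0,-0.1,0,0,0],
  ],
)

```text
clock: 6.87
ee_pos: [0.4573, -0.0188, 0.1134]
eef_rot: [2.962, 0.265, 0.039]
ft_force: [1.4, -9.6, -1.1]
finger_gap: 0.0192
```

```bash
cat >> st.py <<'E'
print('toolz',M[:,2].round(3),'y',M[:,1].round(3))
E
python3 st.py
```

```text
t 6.8667 tcp [ 0.4573 -0.0188  0.1134] grasp [ 0.4565 -0.0157  0.1321] gap 0.0192
pin ang 11.24 r 0.0813 screw est rad -0.072 tool x ang 10.29
f world [ 1.43 -9.55 -1.08] tool [-0.31  9.34  2.69] T cw on screw est 0.7719387374154134 torq [-0.36 -0.14 -0.11]
toolz [ 0.041 -0.163 -0.986] y [ 0.174 -0.97   0.168]
```

Request:
drive_tool(
  series=[
    [0,-0.12,-0.02,0.1,0],
    [0,-0.12,-0.02,0.1,0],
    [0,-0.12,-0.02,0,0],
    [0,-0.12,-0.02,0,0],
    [0,-0.12,-0.02,0,0],
    [0,-0.1,-0.015,0,0],
    [0,-0.1,-0.015,0,0],
    [0,-0.1,-0.015,0,0],
    [0,-0.1,-0.015,0,0],
    [0,-0.1,-0.015,0,0],
  ],
)

```text
clock: 7.7
ee_pos: [0.456, -0.0123, 0.1134]
eef_rot: [2.915, 0.195, 0.048]
ft_force: [0.8, -9.5, -2.2]
finger_gap: 0.0211
```

```bash
python3 st.py
```

```text
t 7.7 tcp [ 0.456  -0.0123  0.1134] grasp [ 0.4551 -0.0082  0.132 ] gap 0.0211
pin ang 5.82 r 0.0816 screw est rad 0.022 tool x ang 7.77
f world [ 0.85 -9.46 -2.19] tool [-0.48  8.78  4.21] T cw on screw est 0.7596685754515486 torq [-0.25 -0.15 -0.07]
toolz [ 0.047 -0.215 -0.976] y [ 0.128 -0.967  0.219]
```

Run:
```python
from h import *
d=snap('wrist','w3')
d=snap('top','t3')
c=d['color'][190:300,270:370,::-1]
c=cv2.resize(c,None,fx=5.4,fy=5.4,interpolation=cv2.INTER_CUBIC);c=cv2.convertScaleAbs(c,alpha=1.8)
cv2.imwrite('pics/crop3.png',c)
```

```text
(no output)
```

View pics/w3.png

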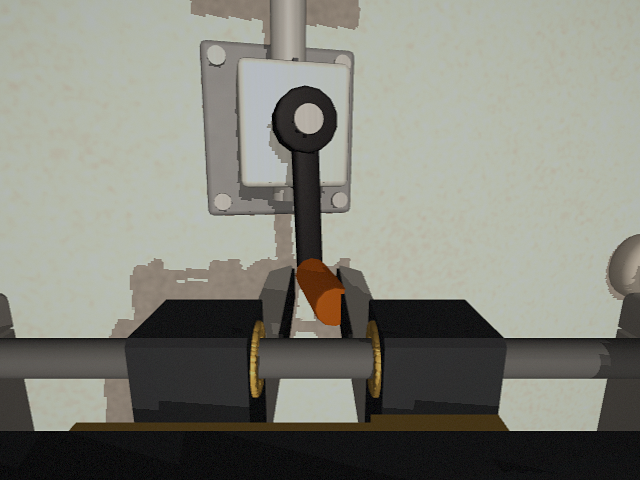

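View pics/crop3.png

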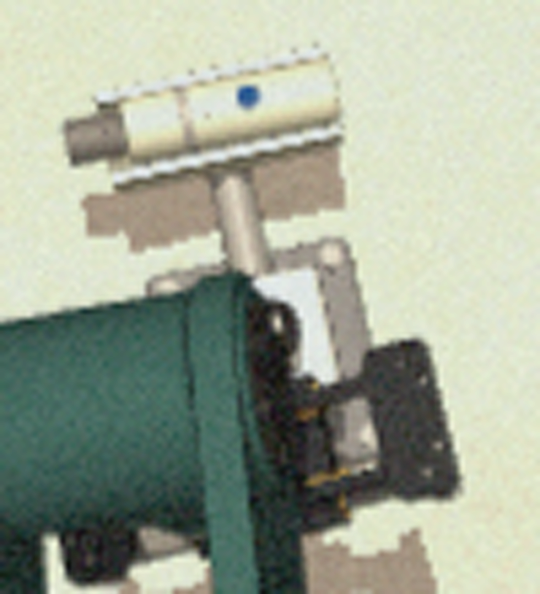

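```bash
python3 - <<'E'
from h import *
d=dict(np.load('pics/w3.npz'))
for u,v,z in [(308,118,.1156),(306,160,.102),(309,230,.102),(313,266,.103),(330,310,.153)]:
  p=pt(d,u,v,z);r=p[:2]-pt(d,308,118,.1156)[:2];print(u,v,p.round(4),pt(d,u,v).round(4),np.hypot(*r).round(4),np.degrees(np.arctan2(-r[1],-r[0])))
C=np.array([pt(d,u,v,.012)[:2] for u,v in [(216,56),(222,201),(340,200)]])
print(C,np.degrees(np.arctan2(*(C[0]-C[1])[::-1])),np.degrees(np.arctan2(*(C[1]-C[2])[::-1]))-90)
E
python3 st.py
```

```text
308 118 [0.5359 0.0022 0.1156] [0.5369 0.0008 0.1086] 0.0 -180.0
306 160 [ 0.5174 -0.002   0.102 ] [ 0.5174 -0.002   0.1017] 0.019 12.574142635109936
309 230 [ 0.4817 -0.0081  0.102 ] [ 0.4815 -0.0083  0.101 ] 0.0552 10.731188269609687
313 266 [ 0.4625 -0.0126  0.103 ] [ 0.4663 -0.0089  0.1172] 0.0749 11.355961106882322
330 310 [ 0.4579 -0.0093  0.153 ] [ 0.4564 -0.0105  0.1494] 0.0789 8.367735935903085
[[ 0.57994179  0.05041599]
 [ 0.48251939  0.03866274]
 [ 0.49292075 -0.05055203]] 6.879038399780923 6.649967241908669
t 7.8 tcp [ 0.456  -0.0122  0.1135] grasp [ 0.4551 -0.0081  0.132 ] gap 0.021
pin ang 5.78 r 0.0816 screw est rad 0.023 tool x ang 7.8
f world [  2.21 -10.69  -1.26] tool [ 0.72 10.35  3.63] T cw on screw est 0.8689502285586701 torq [-0.39 -0.25 -0.1 ]
toolz [ 0.047 -0.215 -0.976] y [ 0.129 -0.967  0.219]
```

Request:
drive_tool(
  series=[
    [0,-0.12,-0.02,0,0],
    [0,-0.12,-0.02,0,0],
    [0,-0.12,-0.02,0,0],
    [0,-0.12,-0.02,0,0],
    [0,-0.12,-0.02,0,0],
    [0,-0.12,-0.02,0,0],
    [0,-0.12,-0.02,0,0],
    [0,-0.12,-0.02,0,0],
    [0,-0.12,-0.02,0,0],
    [0,-0.12,-0.02,0,0],
  ],
)

```text
clock: 8.63
ee_pos: [0.4556, -0.0074, 0.1138]
eef_rot: [2.854, 0.156, 0.055]
ft_force: [2.4, -13.3, -2.0]
finger_gap: 0.0228
```

```bash
python3 st.py
```

```text
t 8.6333 tcp [ 0.4556 -0.0074  0.1138] grasp [ 0.4546 -0.0022  0.132 ] gap 0.0228
pin ang 1.6 r 0.0817 screw est rad 0.096 tool x ang 6.43
f world [  2.43 -13.32  -2.04] tool [ 0.88 12.39  5.77] T cw on screw est 1.0704963860746244 torq [-0.62 -0.25 -0.05]
toolz [ 0.053 -0.277 -0.96 ] y [ 0.101 -0.954  0.281]
```

Request:
drive_tool(
  series=[
    [0,-0.14,-0.04,0,0],
    [0,-0.15,-0.04,0,0],
    [0,-0.15,-0.04,0,0],
    [0,-0.15,-0.04,0,0],
    [0,-0.15,-0.04,0,0],
    [0,-0.15,-0.04,0,0],
    [0,-0.15,-0.04,0,0],
    [0,-0.15,-0.04,0,0],
    [0,-0.15,-0.04,0,0],
    [0,-0.15,-0.04,0,0],
  ],
)

```text
clock: 9.47
ee_pos: [0.4553, -0.0074, 0.1151]
eef_rot: [2.76, 0.115, 0.055]
ft_force: [3.1, -18.5, -0.3]
finger_gap: 0.0253
```

```bash
python3 st.py
```

```text
t 9.4667 tcp [ 0.4553 -0.0074  0.1151] grasp [ 4.543e-01 -4.000e-04  1.327e-01] gap 0.0253
pin ang 0.37 r 0.082 screw est rad 0.117 tool x ang 5.01
f world [  3.06 -18.51  -0.29] tool [ 1.42 17.25  7.25] T cw on screw est 1.4824055975206536 torq [-1.5  -0.3   0.02]
toolz [ 0.053 -0.368 -0.928] y [ 0.073 -0.926  0.371]
```

Request:
drive_tool(
  series=[
    [0,-0.14,-0.05,0,0],
    [0,-0.14,-0.05,0,0],
    [0,-0.14,-0.05,0,0],
    [0,-0.14,-0.05,0,0],
    [0,-0.14,-0.05,0,0],
    [0,-0.14,-0.05,0,0],
    [0,-0.14,-0.05,0,0],
    [0,-0.14,-0.05,0,0],
    [0,-0.14,-0.05,0,0],
    [0,-0.14,-0.05,0,0],
  ],
)

```text
clock: 10.3
ee_pos: [0.4551, -0.008, 0.1174]
eef_rot: [2.666, 0.078, 0.051]
ft_force: [2.9, -17.5, -2.8]
finger_gap: 0.0273
```

```bash
python3 st.py
```

```text
t 10.3 tcp [ 0.4551 -0.008   0.1174] grasp [0.4542 0.0006 0.1343] gap 0.0273
pin ang -0.35 r 0.0821 screw est rad 0.13 tool x ang 3.65
f world [  2.93 -17.54  -2.77] tool [ 1.74 14.45 10.59] T cw on screw est 1.4013732028298913 torq [-0.8  -0.27  0.2 ]
toolz [ 0.049 -0.455 -0.889] y [ 0.046 -0.888  0.457]
```

Request:
drive_tool(
  series=[
    [0,-0.14,-0.04,0,0],
    [0,-0.14,-0.04,0,0],
    [0,-0.14,-0.04,0,0],
    [0,-0.14,-0.04,0,0],
    [0,-0.08,-0.03,0,0],
    [0,-0.03,0,0,0],
    [0,0,0,0,0],
    [0,0,0,0,0],
    [0,0,0,0,0],
    [0,0,0,0,0],
  ],
)

```text
clock: 11.13
ee_pos: [0.4548, -0.012, 0.1192]
eef_rot: [2.619, 0.05, 0.049]
ft_force: [1.0, -4.2, 0.6]
finger_gap: 0.0289
```

```bash
python3 st.py
```

```text
t 11.1333 tcp [ 0.4548 -0.012   0.1192] grasp [ 0.454  -0.0026  0.1357] gap 0.0289
pin ang 1.86 r 0.0824 screw est rad 0.091 tool x ang 2.58
f world [ 1.01 -4.22  0.63] tool [0.84 4.   1.6 ] T cw on screw est 0.340224407784105 torq [0.83 0.15 0.04]
toolz [ 0.044 -0.498 -0.866] y [ 0.026 -0.866  0.499]
```

Request:
drive_tool(
  series=[
    [0,0.02,0.012,0,0],
    [0,0.03,0.017,0,0],
    [0,0.03,0.017,0,0],
    [0,0.03,0.017,0,0],
    [0,0.03,0.017,0,0],
    [0,0.03,0.017,0,0],
    [0,0.03,0.017,0,0],
    [0,0.03,0.017,0,0],
    [0,0.03,0.017,0,0],
    [0,0.03,0.017,0,0],
  ],
)

```text
clock: 11.97
ee_pos: [0.4548, -0.0142, 0.1185]
eef_rot: [2.637, 0.055, 0.051]
ft_force: [-2.7, 4.9, 4.5]
finger_gap: 0.0291
```

```bash
python3 st.py
```

```text
t 11.9667 tcp [ 0.4548 -0.0142  0.1185] grasp [ 0.4539 -0.005   0.1351] gap 0.0291
pin ang 3.57 r 0.0826 screw est rad 0.062 tool x ang 2.76
f world [-2.69  4.94  4.48] tool [-2.33 -2.24 -6.42] T cw on screw est -0.4079812086772325 torq [ 1.97  0.59 -0.11]
toolz [ 0.046 -0.481 -0.875] y [ 0.03  -0.875  0.483]
```

Request:
drive_tool(
  series=[
    [0.01,0.034,0.01,0,0],
    [0.01,0.034,0.01,0,0],
    [0.01,0.034,0.01,0,0],
    [0.01,0.034,0.01,0,0],
    [0.01,0.034,0.01,0,0],
    [0.01,0.034,0.01,0,0],
    [0.01,0.034,0.01,0,0],
    [0.01,0.034,0.01,0,0],
    [0.01,0.034,0.01,0,0],
    [0.01,0.034,0.01,0,0],
  ],
)

```text
clock: 12.8
ee_pos: [0.455, -0.0146, 0.1186]
eef_rot: [2.66, 0.059, 0.043]
ft_force: [-3.7, 5.7, 3.6]
finger_gap: 0.0292
```

```bash
python3 st.py
```

```text
t 12.8 tcp [ 0.455  -0.0146  0.1186] grasp [ 0.4542 -0.0059  0.1354] gap 0.0292
pin ang 4.17 r 0.0823 screw est rad 0.051 tool x ang 2.82
f world [-3.66  5.69  3.62] tool [-3.3  -3.49 -5.98] T cw on screw est -0.4749188140367992 torq [ 1.86  0.6  -0.16]
toolz [ 0.041 -0.461 -0.886] y [ 0.034 -0.886  0.462]
```

Request:
drive_tool(
  series=[
    [0,0.03,0.01,0,0],
    [0,0.03,0.01,0,0],
    [0,0.03,0.01,0,0],
    [0,0.03,0.01,0,0],
    [0,0.03,0.01,0,0],
    [0,0.0,0.0,0,0],
    [0,0.0,0.0,0,0],
    [0,-0.01,0,0,0],
    [0,-0.01,0,0,0],
    [0,-0.01,0,0,0],
  ],
)

```text
clock: 13.63
ee_pos: [0.4549, -0.014, 0.1185]
eef_rot: [2.669, 0.062, 0.045]
ft_force: [-2.5, 3.1, 2.4]
finger_gap: 0.0287
```

```bash
python3 st.py
```

```text
t 13.6333 tcp [ 0.4549 -0.014   0.1185] grasp [ 0.4541 -0.0054  0.1355] gap 0.0287
pin ang 3.83 r 0.0824 screw est rad 0.057 tool x ang 2.94
f world [-2.47  3.06  2.43] tool [-2.26 -1.71 -3.66] T cw on screw est -0.2575308431290147 torq [ 1.19  0.36 -0.08]
toolz [ 0.042 -0.453 -0.891] y [ 0.036 -0.89   0.454]
```

Request:
drive_tool(
  series=[
    [0,-0.01,0,0,0.3],
    [0,-0.01,-0.01,0,0.35],
    [0,0,0,0,0.5],
    [0,0,0,0,0.7],
    [0,0,0,0,0.9],
    [0,0,0,0,0.95],
    [0,0,0,0,0.95],
    [0,0,0,0,0.95],
    [0,0,0,0,0.95],
    [0,0,0,0,0.95],
  ],
)

```text
clock: 14.47
ee_pos: [0.4547, -0.0182, 0.1172]
eef_rot: [2.657, 0.062, 0.042]
ft_force: [-0.8, -0.6, -0.4]
finger_gap: 0.0823
```

```bash
python3 st.py;python3 - <<'E'
from h import *
snap('wrist','w4');snap('scene','s4')
E
```

```text
t 14.4667 tcp [ 0.4547 -0.0182  0.1172] grasp [ 0.4539 -0.0094  0.134 ] gap 0.0823
pin ang 6.55 r 0.0829 screw est rad 0.01 tool x ang 2.94
f world [-0.81 -0.6  -0.44] tool [-0.85  0.3   0.63] T cw on screw est 0.04019989797793963 torq [0.21 0.02 0.  ]
toolz [ 0.04  -0.464 -0.885] y [ 0.037 -0.885  0.465]
```

View pics/w4.png

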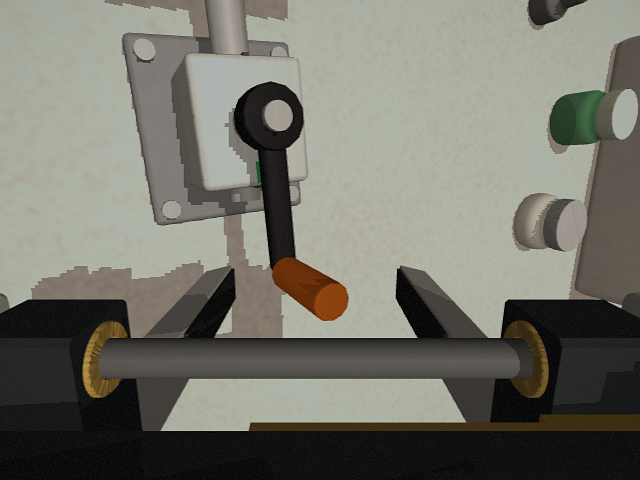

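View pics/s4.png

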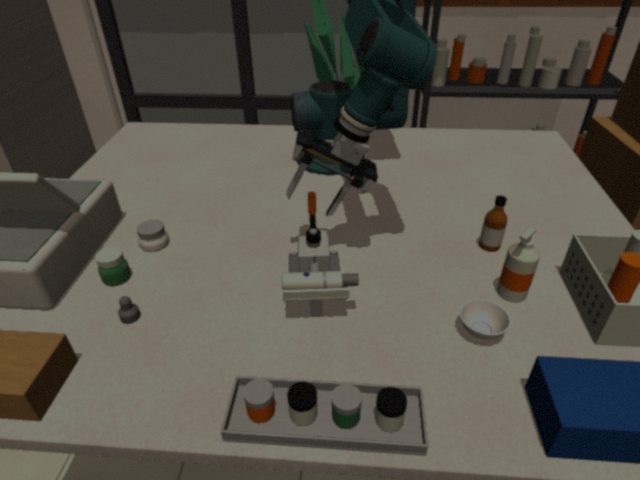

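Request:
drive_tool(
  series=[
    [0,0.4,-0.76,0,1],
    [0,0.4,-0.76,0,1],
    [0,0.4,-0.76,0,1],
    [0,0.4,-0.76,0,1],
    [-0.5,0.2,-0.4,0,1],
    [-0.8,0,0,0,1],
    [-0.8,0,0,0,1],
    [-0.8,0,0,0,1],
    [-0.8,0,0,0,1],
    [0,0,0,0,1],
  ],
)

```text
clock: 15.4
ee_pos: [0.3377, -0.0243, 0.2377]
eef_rot: [2.658, 0.061, 0.041]
ft_force: [1.0, -0.0, -1.0]
finger_gap: 0.0937
```

```bash
python3 st.py;python3 - <<'E'
from h import *
snap('wrist','w5');d=snap('top','t5')
c=d['color'][190:300,270:370,::-1]
c=cv2.resize(c,None,fx=5.4,fy=5.4,interpolation=cv2.INTER_CUBIC);c=cv2.convertScaleAbs(c,alpha=1.8)
cv2.imwrite('pics/crop5.png',c)
E
```

```text
t 15.4 tcp [ 0.3377 -0.0243  0.2377] grasp [ 0.337  -0.0155  0.2545] gap 0.0937
pin ang 4.47 r 0.1999 screw est rad 0.046 tool x ang 2.89
f world [ 0.96 -0.02 -1.05] tool [ 0.94 -0.43  0.97] T cw on screw est 0.007816808640287744 torq [ 0.21 -0.    0.  ]
toolz [ 0.039 -0.463 -0.885] y [ 0.036 -0.885  0.465]
```

View pics/crop5.png

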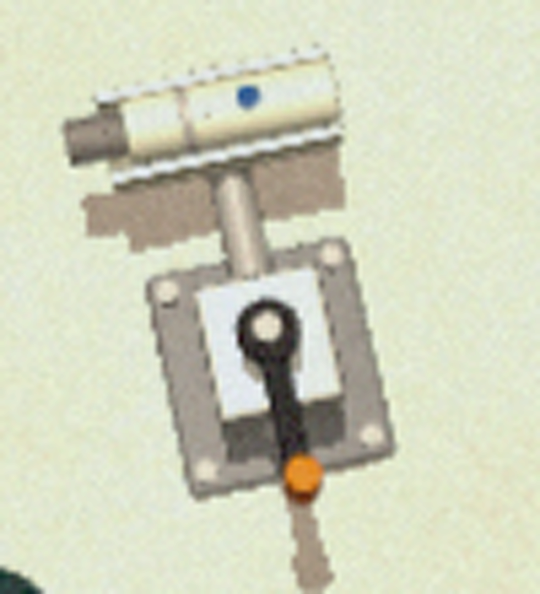

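View pics/w5.png

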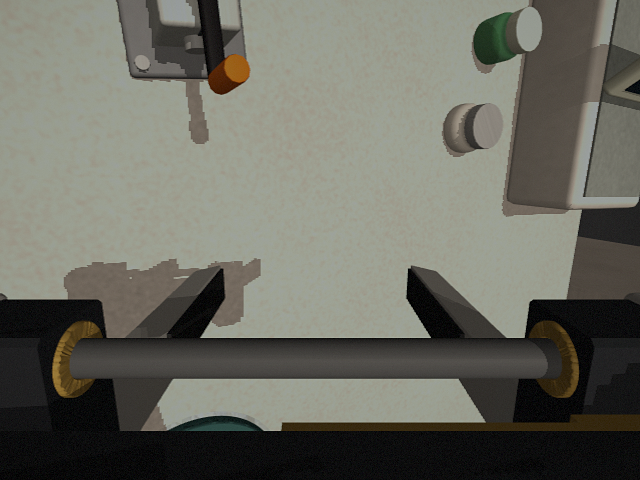

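Run:
```python
from h import *
for nm in('top0','t5'):
  d=dict(np.load(f'pics/{nm}.npz'))
  hsv=cv2.cvtColor(d['color'],cv2.COLOR_RGB2HSV)
  m=(hsv[:,:,0]<20)&(hsv[:,:,1]>150)&(hsv[:,:,2]>80);m[:240]=0;m[290:]=0;m[:,:300]=0;m[:,360:]=0
  P=np.array([pt(d,u,v) for v,u in zip(*np.nonzero(m))]);P=P[(P[:,2]>.145)];c=(np.array([P[:,0].min()+P[:,0].max(),P[:,1].min()+P[:,1].max()])/2+np.median(P[:,:2],0))/2
  r=c-[.5358,.0002];print(nm,c.round(4),np.hypot(*r).round(4),np.degrees(np.arctan2(-r[1],-r[0])).round(2))
a=dict(np.load('pics/top0.npz'))['color'].astype(int);b=dict(np.load('pics/t5.npz'))['color'].astype(int)
f=np.abs(cv2.GaussianBlur(a.astype(np.uint8),(0,0),1.5).astype(int)-cv2.GaussianBlur(b.astype(np.uint8),(0,0),1.5)).max(2)>25
f=f.astype(np.uint8);n,l,s,_=cv2.connectedComponentsWithStats(f);print(s[1:][s[1:,4]>6])
```

```text
top0 [ 0.4672 -0.041 ] 0.08 30.98
t5 [ 0.4565 -0.0101] 0.0799 7.43
[[  324   255     8    12    67]
 [  319   259     6    13    48]
 [  322   267    20    32   343]
 [  205   294   154   186 15285]
 [  308   347   332   133 20865]
 [  296   425     4     6    14]
 [  329   432    29    20   264]
 [  323   434     6     7    24]
 [  367   448    10     6    29]
 [  373   455    11    13   103]]
```

The pin now sits at 7.4° against a holder yaw of about 7.1°, so the screw is home. Nothing else on the table changed in the top view. Handing in.

```bash
python3 -c "
from workcell import *
print(finish_job())"
```

```text
the job is handed in; nothing more can be done
None
```

The clamp screw is home, was loaded and back-checked in that order, and the lever is released. I handed the job in at about 15.5 s; no verdict came back.

- **Turning home:** I gripped the orange pin and turned it clockwise by about 24°. The tool then stopped moving while the force kept rising, which is the stop.
- **Tightening load:** It read 1.07 N m on arrival at the stop, then 1.48 and 1.40 N m at the next two readings. I held it for about 2 s in all.
- **Back-pull:** It read 0.41 and 0.47 N m the other way, held for about 1.3 s or more. The screw stayed home.
- **Final check from above:** The pin is at 7.4° against a holder direction of about 7.1 ± 0.5°, and 79.9 mm from the axis. The handpiece looks unmoved in its cradle. The before/after comparison showed no change apart from the lever and the arm. The gripper is open, clear of everything, and reads about 1 N, which is sensor noise.

**What was not ideal:**
- **Tool tilt:** Under load the tool tilted sideways, up to about 30°, so the pin sat askew between the pads. The interface cannot correct tilt. There was also up to about 4.5 N of vertical force during the back-pull.
- **Torque readings:** These are estimates from the wrist force, read only at the end of each move, so any peaks in between were not seen.

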